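# Refit the bun slicer's spindle stack after washing

### The arm

A 6-joint arm with a two-finger parallel gripper is mounted at the origin on a cart in front of the work surface, level with it; the furniture and walls round the work are solid. World frame = base frame: x ahead of the robot, y to its left, z up, the work surface at z = 0. Lengths are in m, angles in degrees, forces in N, time in s.
With the tool pointing down it reaches from about 0.3 to 0.85 m from the base axis. Payload 5.4 kg.
Tool frame: the origin (TCP) lies midway between the tips of the shut fingers; the grasp point (between the pads) lies 19 mm behind it; z points along the fingers, y is the line along which they close (so a half turn about z gives the same grasp; the last joint's range is limited). The gripper opens to 85 mm and grips with 20 to 120 N. Pads are 22 mm wide; open, the fingers measure 114 mm over their backs; the gripper's body (76 mm by 85 mm) begins 54 mm behind the grasp point. The pads swing forward as they close: fully open they stand 13 mm farther back than shut.
Start: joints at [58.722, 9.076, 91.501, -0, 79.423, -12.038], TCP at [0.189, 0.543, 0.231] pointing down, gripper open.
Joint ranges: [-166.64, 166.64], [-54.1, 131.32], [10.49, 154.53], [-73.88, 253.88], [9.74, 151.15], [-171.62, 171.62]. Speed limits (degrees/s): [147.25, 147.25, 180, 180, 180, 180].

### API

Orientations are given as [roll, pitch, yaw] about the fixed x, y, z axes, in that order (R = Rz(yaw) Ry(pitch) Rx(roll)).
In Python, from station import r gives the robot as it stands.
- The arm moves only by the shell command python3 -m crank 'ROWS' [FORCE]. ROWS is a JSON object of lists of equal length, an entry for each row: "offset": the shift along the tool's x, y, z in mm, a list of three; "turn": the turn about the tool's z in rad; "fingers": the opening, from 0 (shut) to 1 (fully open). In form: {"offset": [[tx, ty, tz], ...], "turn": [turn, ...], "fingers": [fingers, ...]}. A call has 1 to 8 rows; each row shifts and turns the commanded pose from where the row before left it, along the tool's axes as they then stand; what a row does not reach is not made up. A row lasts 1/12 s, in which the tool goes at most 41.7 mm and 7.16 degrees, less where a joint would pass 70% of its speed; a pose out of reach is approached as far as the arm can. A call is refused whole if a number of a shift passes 41.7 or a number of a turn 0.125, either way. A call with a gripper value outside its range is refused whole. The fingers move at their own pace and stop on an object; FORCE is the grip in N (left out, the last holds). Time passes only in rows, so rows that do not move let the fingers close. It gives the time, the measured TCP pose, the force, the opening and the grip force at its end, in the units of the state.
- r.read_state(): the state, without advancing time (a new reading comes with each control period).
- r.camera(name): name is "side" or "top"; returns a dict with "image" (384x512x3 uint8, blue, green, red), "fx", "fy", "cx", "cy" (pixels), "rvec" (rotation vector, rad) and "tvec" (3), from world to camera coordinates, as OpenCV has them. Camera axes: x right, y down, z forward; pixel columns grow to the right and rows downward; lengths in m; the calibration is good to about 2 mm. A picture is of the moment at which its call begins. There is no depth.
- r.hand_in(): hands the job in; it is judged then, once.
Trained networks look in a picture, given as the dict that the camera call returned (one of the last four; its "shot" number tells which), for a name from the list of things; names that differ only in an ending like _2 or _b are one class to them, and where a whole thing is asked for, a point or a joint stands for the part that bears it (a point fixed in the world has none). Each returns a list of dicts, best first, with "conf" (0 to 1); they miss things now and then, are a little off and sometimes report something else, mostly with a low value. They report only what shows in the picture. A call takes as long as a camera call. They do not tell look-alikes from the thing itself.
- r.silhouettes(picture, thing): "pixels" (384x512 bool, what is visible of it) and "box" ([centre column, centre row, width, height] in pixels, round what is visible of it).
The state is a dict: "clock": time; "qpos": joint angles; "joint_vel": joint speeds; "effort": joint torques, N m; "tool_pos": TCP position; "tool_rot": TCP orientation; "contact_force": force on the tool from outside, world axes, zero at the start; "ft_torque": the same for the moment, N m; "grip_width": finger opening in m; "grasp_force": force on a finger pad.
Only numpy, scipy, OpenCV 4.12 (cv2) and the standard library are available. Lean on these libraries where they do the work, as an engineer would, in place of code of your own. Each camera call takes 0.05 s, during which the arm holds its last target. There are 200 camera calls.

### The job

The washed spindle parts of the bun slicer are in the sheet pan. Thread them onto the slicer's upright spindle, widest first: the wide spacer, on top of it the middle spacer, then the slotted drive collar, slots down; turn the collar gently until its slots drop over the spindle's cross key and it sits fully home on the spacer. Do not force anything down, let go of the finished stack and leave everything else on the table alone.

Things in the scene. Friction and masses are not known exactly. Their poses are not given: they have to be found in the camera images.
- spindle_foot (a point): Foot of the slicer's spindle: centre of the flat top of the round 80 mm flange, 64 mm above the table, on which the stack stands; z up along the spindle. Steps of the upright steel spindle, measured up from the foot: diameter 34 mm up to 16 mm, diameter 26 mm up to 32 mm, diameter 14 mm up to the tip at 62 mm. The upper edge of each step is chamfered, 2.5 mm or more wide.
- key_middle (a point): Point on the spindle axis 38 mm above the foot, at the middle of the cross key: a flat-topped steel bar, 6 by 6 mm, 23 mm from end to end, through the thin step; its top is 41 mm above the foot. Axes as for the foot: the direction in which the key lies differs from start to start and is NOT measured, look or feel for it. The spindle is stiff to turn (0.25 N m).
- slicer: Bun slicer, a low white housing fixed on the table, 180 mm wide, deck 56 mm high, spindle upright in it; origin on the spindle axis at table height, x from its front to its motor cover, z up. Above the deck stand only the flange, the motor cover (40 mm high, from 91 mm behind the axis, +x) and a guide rail (23 mm high, 82 mm to the +y side).
- wide_spacer: Plain steel ring, outside 58 mm, bore 35.5 mm, 18 mm high, about 0.2 kg; origin at the centre of its underside, z up along its axis. It starts lying flat in the pan. Home on the spindle its underside is on the foot.
- middle_spacer: Plain steel ring, outside 50 mm, bore 27.5 mm, 16 mm high, about 0.16 kg; origin at the centre of its underside, z up. It starts lying flat in the pan. Home, it stands on the wide spacer, underside 18 mm above the foot.
- drive_collar: Castellated steel collar, outside 42 mm, bore 15.5 mm, 22 mm high, about 0.17 kg; origin at the centre of its underside, z up. Two crossed slots, 7.5 mm wide, 8 mm deep, along its x and y, leave four teeth; it starts in the pan, slots down. Home, the teeth stand on the middle spacer, 34 mm above the foot, key in a slot (fits within 0.06 rad); stopped on top of the key it is 7 mm higher.
- pan: Aluminium sheet pan, fixed on the table, 150 mm (x) by 290 mm (y), rim 16 mm high, floor 3 mm thick; origin at the centre of its underside. The three parts lie in a row along its y, about 90 mm apart, in any order. Keep the arm clear of the bread: stacks about 0.3 m high to the right of the pan (x over 0.5 m, y under -0.25 m) and one 0.15 m high behind it (x over 0.68 m).
- tape_roll: Bystander: roll of brown packing tape, 90 mm across, 48 mm high, on the table; origin at the centre of its underside.
- marker: Bystander: red and white marker pen, 135 mm long, on the table; origin under its middle.
- probe_thermometer: Bystander: white probe thermometer, 194 mm long, on the table in front of the pan; origin under its middle.
- label_roll: Bystander: roll of white labels on the table; origin on the table under it.
- pastry_brush: Bystander: pastry brush, 230 mm long, near the front edge of the table; origin under its middle.
- sugar_dredger: Bystander: steel sugar shaker, 116 mm high; origin at the centre of its underside.
Things that resemble listed ones, but are neither listed nor needed, are in the scene too. Leave any pink or purple look-alike of the drive_collar alone.

How it is judged (in metres and radians):
On the way, in this order (a step that is already met when the one before it is completed fails the run):
1. the wide spacer is down on the spindle foot (z of wide_spacer in the frame of spindle_foot below 0.002 m and horizontal distance between wide_spacer and spindle_foot below 0.003 m), for 0.1 s.
2. the middle spacer is down on the wide spacer (z of middle_spacer in the frame of spindle_foot below 0.0205 m and horizontal distance between middle_spacer and spindle_foot below 0.003 m), for 0.1 s.
At the end, for the whole second after the job is handed in: All parts round the spindle (centred within 3 mm), at rest, let go: wide spacer on the foot (2 mm), middle spacer on it (underside at 18 mm, within 2.5), drive collar upright on that with the key in a slot (underside at 34 mm, at most 2.5 mm high) (all of step 1 and all of step 2 and z of wide_spacer in the frame of spindle_foot above -0.002 m and z of middle_spacer in the frame of spindle_foot above 0.0155 m and horizontal distance between drive_collar and spindle_foot below 0.003 m and z of drive_collar in the frame of spindle_foot between 0.031 and 0.0365 m and angle between drive_collar's own z axis and vertical below 0.06 rad and linear speed of each of drive_collar, middle_spacer, wide_spacer below 0.01 m/s); the robot touches nothing.
It fails at once if a part is forced against the slicer or its key with more than 45 N (contact force between any of wide_spacer, middle_spacer, drive_collar and slicer above 45 N).
It fails at once if a bystander is pushed more than 25 mm (distance of any of tape_roll, marker, probe_thermometer, label_roll, pastry_brush, sugar_dredger from where it was at the start of the episode above 0.025 m).
It also fails if it takes over 72 s, if anything falls off the work surface, if the arm or the gripper's body presses on something with over 40 N, if the wrist force passes 120 N, or if a joint passes its speed limit or range.

## Working session

There is one attempt and no reset: what is moved stays moved. The work goes in short steps, Python scripts to look and compute and a shell command to move; the robot and the scene stay as the last step left them, time stands still between calls to the robot, and variables do not carry over. Pictures are saved under pics/ and viewed, at most 10 in all, crops included, and the job is handed in when it is done.

```bash
mkdir -p pics; ls
python3 - <<'E'
from station import r
import cv2,numpy as np
s=r.read_state();print({k:s[k] for k in s})
a=r.camera("side");b=r.camera("top")
cv2.imwrite("pics/a.png",np.vstack([a["image"]]));cv2.imwrite("pics/b.png",b["image"])
for n,p in(("side",a),("top",b)):
  print(n,p["fx"],p["cx"],p["rvec"],p["tvec"])
  for t in["wide_spacer","middle_spacer","drive_collar","slicer","pan","spindle_foot"]:
    try:print(t,[(round(d["conf"],2),np.round(d["box"],1).tolist()) for d in r.silhouettes(p,t)])
    except Exception as e:print(t,e)
E
```

```text
pics
{'clock': 0.0, 'qpos': array([ 5.87208097e+01,  9.11387720e+00,  9.15739223e+01, -1.79055934e-06,
        7.94231448e+01, -1.20374342e+01]), 'joint_vel': array([ 0.04155915,  0.09765339,  0.0129469 ,  0.02830687, -0.02222072,
        0.0673735 ]), 'effort': array([ 2.46879899e-04, -3.95997190e+01, -3.31431127e+01, -2.31298318e-04,
        8.37754196e-03,  3.36144501e-05]), 'tool_pos': array([0.18918415, 0.54233629, 0.23028959]), 'tool_rot': array([-1.79891495e+02, -2.31357836e-02,  1.60758222e+02]), 'contact_force': array([-0.11920947,  0.28951512,  0.54185457]), 'ft_torque': array([ 0.01214146,  0.01827636, -0.09822849]), 'grasp_force': 0.0, 'grip_width': 0.08566881348957196}
side 403.02273374520007 258.9044902782539 [ 1.99432263 -0.22317929  0.1369497 ] [-0.51781073  0.10075978  1.17331918]
wide_spacer [(0.83, [273.7, 235.9, 21.0, 15.7])]
middle_spacer [(0.57, [252.4, 207.8, 18.0, 8.1]), (0.27, [214.7, 269.7, 89.9, 18.0])]
drive_collar [(0.58, [288.0, 188.2, 13.7, 7.2]), (0.49, [260.4, 218.3, 14.9, 10.2]), (0.47, [213.1, 238.4, 14.1, 12.3]), (0.26, [252.4, 162.2, 73.1, 41.7])]
slicer [(0.66, [249.1, 160.9, 67.1, 44.5])]
pan [(0.97, [259.0, 224.7, 66.7, 58.3]), (0.62, [260.3, 218.4, 15.0, 12.2])]
spindle_foot [(0.93, [248.4, 163.1, 70.2, 46.3])]
top 373.553023038956 252.97763058154683 [ 2.1225829  -2.1674814   0.13256212] [-0.07868579  0.52735173  1.10853207]
wide_spacer [(0.69, [278.6, 188.7, 20.4, 15.0]), (0.31, [198.2, 249.2, 28.3, 30.3])]
middle_spacer [(0.68, [218.8, 197.0, 11.6, 18.2])]
drive_collar [(0.57, [247.9, 194.8, 9.2, 14.3])]
slicer [(0.92, [122.2, 179.6, 74.3, 83.5])]
pan [(0.81, [247.7, 191.3, 102.4, 56.2])]
spindle_foot [(0.78, [119.7, 179.9, 69.5, 87.1])]
```

Run:
```python
import cv2,numpy as np
a=cv2.imread("pics/a.png");b=cv2.imread("pics/b.png")
A=cv2.resize(a[125:295,180:340],None,fx=3.4,fy=3.4,interpolation=2)
B=cv2.resize(b[110:270,70:330],None,fx=3,fy=3,interpolation=2)
print(A.shape,B.shape)
cv2.imwrite("pics/a1.png",A);cv2.imwrite("pics/b1.png",B)
```

```text
(578, 544, 3) (480, 780, 3)
```

View pics/a1.png

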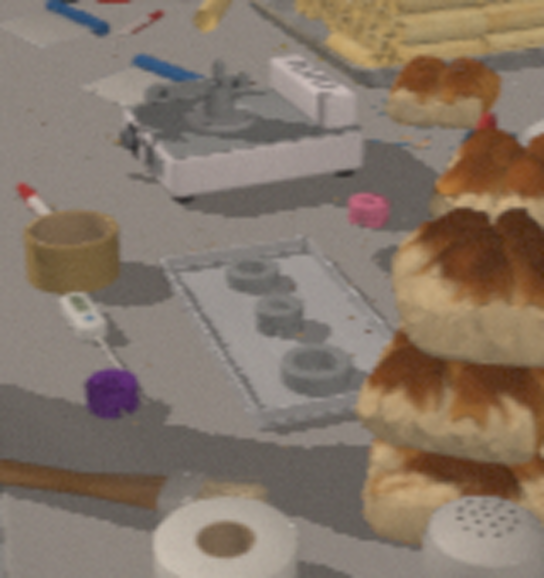

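View pics/b1.png

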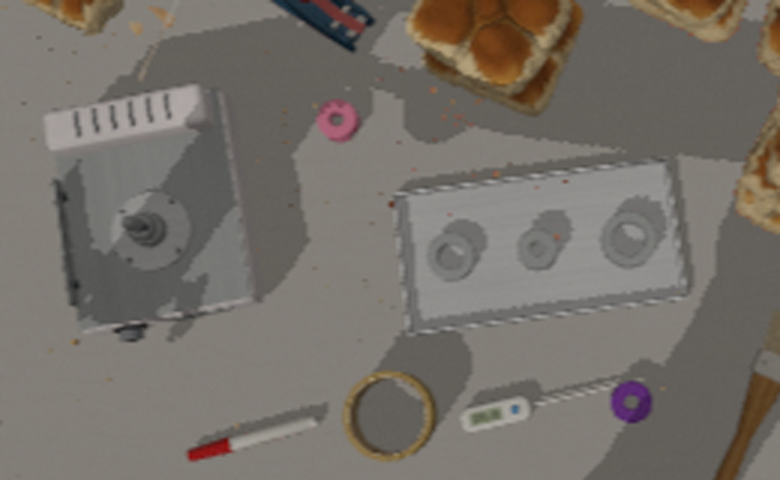

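View pics/a.png

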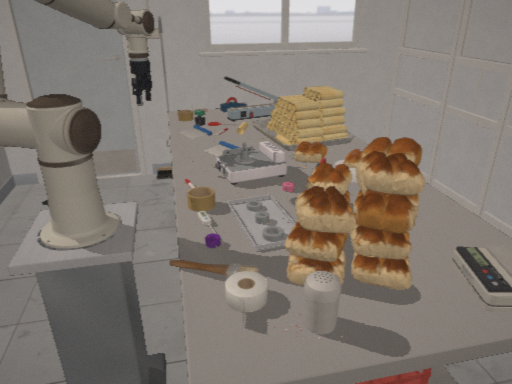

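The top view, in full-image pixels, shows the wide ring at (280,189), a grey slotted collar at (249,193) and the middle ring at (221,194), all in the pan. The spindle flange is at about (120,186). There are three collar candidates: grey in the pan (249,193), pink (182,150) and purple (280,243). I'm taking the grey one because it lies in the pan's row and isn't pink or purple. The crop I enlarged already confirms this.

```bash
cat > h.py <<'E'
import cv2,numpy as np
from scipy.optimize import minimize
def proj(c,P): 
    K=np.array([[c["fx"],0,c["cx"]],[0,c["fy"],c["cy"]],[0,0,1.]])
    return cv2.projectPoints(np.asarray(P,float).reshape(-1,3),np.array(c["rvec"],float),np.array(c["tvec"],float),K,None)[0].reshape(-1,2)
def ray(c,uv,z):
    R=cv2.Rodrigues(np.array(c["rvec"],float))[0];o=-R.T@np.array(c["tvec"],float)
    d=R.T@np.array([(uv[0]-c["cx"])/c["fx"],(uv[1]-c["cy"])/c["fy"],1]);return o+d*(z-o[2])/d[2]
T=np.linspace(0,2*np.pi,72,endpoint=False);C=np.c_[np.cos(T),np.sin(T)]
def samp(im,uv): return cv2.remap(im,uv[:,0].astype(np.float32)[None],uv[:,1].astype(np.float32)[None],cv2.INTER_CUBIC)[0]
def score(c,im,xy,circ):
    s=0
    for rad,z,sg in circ:      # contrast across the circle (abs if sg 0)
        f=lambda k:samp(im,proj(c,np.c_[xy+C*(rad+k),np.full(72,z)]))
        d=f(-.002)-f(.002)
        s+=np.abs(d).mean() if sg==0 else sg*np.clip(d*1.,-40,40).mean()
    return s
def fit(c,xy0,circ,w=.012,st=.0005):
    im=cv2.GaussianBlur(cv2.cvtColor(c["image"],6),(0,0),.6).astype(np.float32)
    g=np.arange(-w,w+1e-9,st);best=max(((score(c,im,xy0+np.array([a,b]),circ),a,b) for a in g for b in g))
    return xy0+np.array(best[1:]),best[0]
E
python3 - <<'E'
from station import r
from h import *
t=r.camera("top");s=r.camera("side")
things={"wide":((280,189.3),[(.029,.021,0),(.01775,.021,0)],.021),"mid":((221,194.3),[(.025,.019,0),(.01375,.019,0)],.019),"collar":((249.3,192.7),[(.021,.025,0),(.00775,.025,0)],.025),"flange":((120,186.3),[(.04,.064,0)],.064)}
for n,(uv,ci,z) in things.items():
    p=ray(t,uv,z)[:2]
    a,sa=fit(t,p,ci);b,sb=fit(s,p,ci)
    print(n,"eye",p.round(4),"top",a.round(4),round(float(sa),1),"side",b.round(4),round(float(sb),1), "in side",proj(s,[*a,z]).round(1))
# tip
p=ray(t,(70+132/3,110+222/3),.126);print("tip",p.round(4))
p=ray(s,(180+219/3.4,125+65/3.4),.126);print("tip side",p.round(4))
pc=[ray(t,(70+u/3,110+v/3),.016)[:2].round(3) for u,v in((400,195),(408,330),(688,292),(672,160))];print("pan",pc)
for n in ("wide_spacer","middle_spacer","drive_collar"):
    for c in (t,s):
        print(n,[(round(d["conf"],2),ray(c,d["box"][:2],.012).round(4)[:2]) for d in r.silhouettes(c,n)[:2]])
E
```

```text
wide eye [ 0.5298 -0.1734] top [ 0.5278 -0.1699] 24.0 side [ 0.5293 -0.1749] 20.9 in side [[271.2 229.9]]
mid eye [0.5184 0.01  ] top [0.5304 0.0015] 20.4 side [0.5149 0.009 ] 14.3 in side [[258.7 203.7]]
collar eye [ 0.5207 -0.0781] top [ 0.5187 -0.0766] 19.0 side [ 0.5217 -0.0811] 16.6 in side [[260.6 213.7]]
flange eye [0.5434 0.3092] top [0.5429 0.3102] 10.4 side [0.5399 0.2972] 4.1 in side [[244.1 157.6]]
tip [0.5407 0.3034 0.126 ]
tip side [0.5402 0.2835 0.126 ]
pan [array([0.581, 0.065]), array([0.44 , 0.057]), array([ 0.473, -0.232]), array([ 0.612, -0.22 ])]
wide_spacer [(0.71, array([ 0.5368, -0.1703]))]
wide_spacer [(0.65, array([ 0.5284, -0.1741]))]
middle_spacer [(0.58, array([0.5678, 0.3287])), (0.44, array([0.518 , 0.0104]))]
middle_spacer [(0.72, array([ 0.532 , -0.1733])), (0.46, array([0.5213, 0.0031]))]
drive_collar [(0.64, array([0.67  , 0.1388])), (0.43, array([ 0.5209, -0.075 ]))]
drive_collar [(0.55, array([ 0.5238, -0.0704])), (0.54, array([ 0.3628, -0.1669]))]
```

Run:
```python
from station import r
from h import *
t=r.camera("top");s=r.camera("side")
out=[]
for c in(t,s):
    u,v=proj(c,[.542,.308,.09])[0].round().astype(int);k=9
    x0,y0=u-22,v-22
    im=cv2.resize(c["image"][y0:y0+44,x0:x0+44],None,fx=k,fy=k,interpolation=cv2.INTER_CUBIC)
    q=im.copy()
    for rad,z in((.04,.064),(.017,.08),(.013,.096),(.007,.126)):
        pts=((proj(c,np.c_[np.array([.542,.308])+C*rad,np.full(72,z)])-[x0,y0]+.5)*k).astype(np.int32)
        cv2.polylines(q,[pts],True,(0,255,0),1)
    out.append(np.hstack([im,q]))
    print(x0,y0)
cv2.imwrite("pics/sp.png",cv2.resize(np.vstack(out),None,fx=.75,fy=.75))
```

```text
95 163
222 129
```

View pics/sp.png

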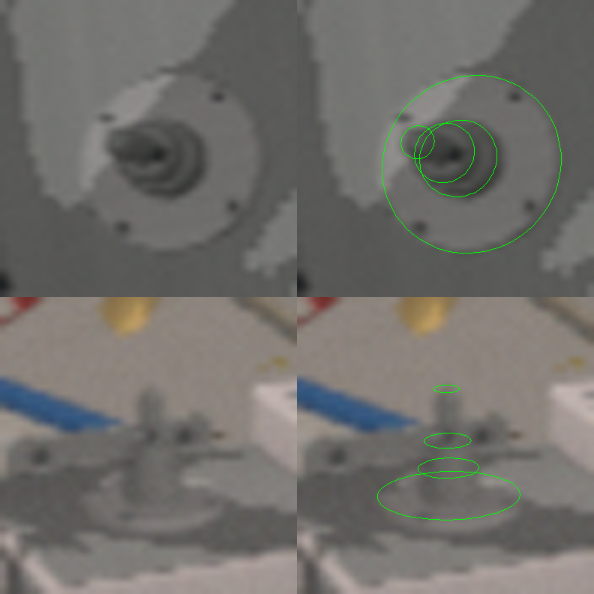

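The overlay puts the flange about 1.5 mm further along +x and +y than my model, so the spindle is at about (0.5435, 0.309). The thin tip shows in the side view at about (244,143), which agrees. I'm going to the wide spacer at about (0.5285, -0.172).

```bash
python3 -m crank '{"offset":[[0,0,0],[0,0,0],[0,0,0],[0,0,0]],"turn":[-0.112,-0.112,-0.112,-0.112],"fingers":[1,1,1,1]}' 40
python3 -m crank '{"offset":[[-11,-31,2],[-11,-31,2],[-11,-31,2],[-11,-31,2],[-11,-31,2],[-11,-31,2],[-11,-31,2],[-11,-31,2]],"turn":[0,0,0,0,0,0,0,0],"fingers":[1,1,1,1,1,1,1,1]}'
python3 -m crank '{"offset":[[-11,-31,4],[-11,-31,4],[-11,-31,4],[-11,-31,4],[-11,-31,4],[-11,-31,4],[-11,-31,4],[-11,-31,4]],"turn":[0,0,0,0,0,0,0,0],"fingers":[1,1,1,1,1,1,1,1]}'
python3 -m crank '{"offset":[[-10,-31,6],[-10,-31,6],[-10,-31,6],[-10,-31,6],[-10,-31,6],[-10,-31,6],[-10,-31,6],[-10,-31,6]],"turn":[0,0,0,0,0,0,0,0],"fingers":[0.9,0.9,0.9,0.9,0.9,0.9,0.9,0.9]}'
cat > st.py <<'E'
import sys,numpy as np
from station import r
s=r.read_state();p=s["tool_pos"];y=np.radians(s["tool_rot"][2])
print(round(s["clock"],2),(p*1000).round(1),s["tool_rot"].round(2),"F",s["contact_force"].round(1),"w",round(s["grip_width"]*1000,1),"g",round(s["grasp_force"],1),"q6",round(s["qpos"][5]))
if len(sys.argv)>3:
    d=np.array(list(map(float,sys.argv[1:4])))-p*1000
    if len(sys.argv)>4:y=np.radians(float(sys.argv[4]))
    print("offset mm",np.round([d[0]*np.cos(y)+d[1]*np.sin(y),d[0]*np.sin(y)-d[1]*np.cos(y),-d[2]],1))
E
python3 st.py 528.5 -172 60
```

```text
clock: 1.53
tool_pos: [0.1895, 0.5429, 0.2313]
tool_rot: [180.0, 0.0, -173.3]
contact_force: [-0.9, 0.7, 1.0]
grip_width: 0.085
grasp_force: 0.0
clock: 2.2
tool_pos: [0.3051, 0.3049, 0.2154]
tool_rot: [180.0, 0.0, -173.5]
contact_force: [1.2, -0.5, 0.6]
grip_width: 0.0854
grasp_force: 0.0
clock: 2.87
tool_pos: [0.4205, 0.0681, 0.1834]
tool_rot: [-180.0, 0.1, -173.6]
contact_force: [1.0, -0.6, -0.2]
grip_width: 0.0854
grasp_force: 0.0
clock: 3.53
tool_pos: [0.5277, -0.1695, 0.135]
tool_rot: [-180.0, 0.0, -173.6]
contact_force: [0.0, -0.2, -0.0]
grip_width: 0.0765
grasp_force: 0.0
3.53 [ 527.7 -169.5  135. ] [-1.8000e+02  1.0000e-02 -1.7359e+02] F [ 0.  -0.2 -0. ] w 76.5 g 0.0 q6 -127
offset mm [-0.5 -2.6 75. ]
```

```bash
python3 -m crank '{"offset":[[-0.5,-2.6,27],[0,0,27],[0,0,27],[0,0,26],[0,0,20],[0,0,6],[0,0,0],[0,0,0]],"turn":[0,0,0,0,0,0,0,0],"fingers":[0.85,0.85,0.85,0.85,0.85,0.85,0.85,0.5]}' 30
python3 -m crank '{"offset":[[0,0,0],[0,0,0],[0,0,0],[0,0,0],[0,0,0]],"turn":[0,0,0,0,0],"fingers":[0.5,0.5,0.5,0.5,0.5]}'; python3 st.py
python3 - <<'E'
from station import r
import cv2
t=r.camera("top");s=r.camera("side")
A=cv2.resize(t["image"][130:250,200:320],None,fx=4,fy=4,interpolation=2);B=cv2.resize(s["image"][150:270,200:320],None,fx=4,fy=4,interpolation=2)
cv2.imwrite("pics/g1.png",cv2.resize(cv2.hconcat([A,B]),(800,400)))
E
```

```text
clock: 4.2
tool_pos: [0.5286, -0.1707, 0.0031]
tool_rot: [-180.0, 0.0, -173.6]
contact_force: [0.5, -0.0, -0.1]
grip_width: 0.062
grasp_force: 0.0
clock: 4.62
tool_pos: [0.5293, -0.1711, 0.004]
tool_rot: [-179.9, 0.1, -173.6]
contact_force: [-0.7, 0.7, 7.5]
grip_width: 0.0561
grasp_force: 32.8
4.62 [ 529.3 -171.1    4. ] [-1.7989e+02  1.5000e-01 -1.7357e+02] F [-0.7  0.7  7.5] w 56.1 g 32.8 q6 -127
```

View pics/g1.png

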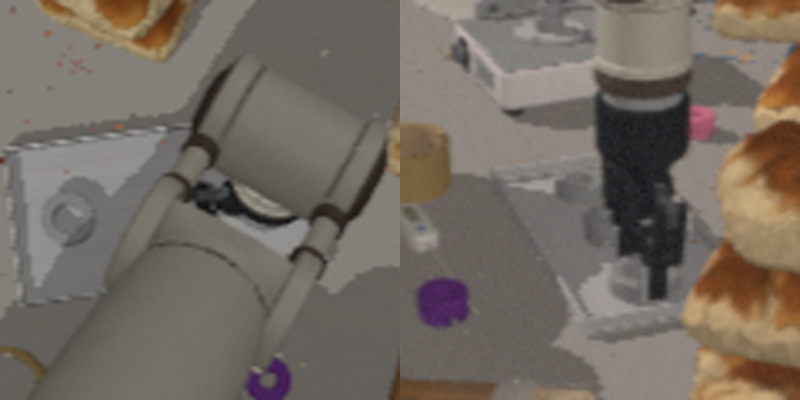

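The side view shows both fingers round the wide ring near crop (645,280). There's a light touch on the floor (7.5 N), so I'll lift 3 mm, turn 90° and grip across to centre the other axis.

```bash
python3 -m crank '{"offset":[[0,0,-2],[0,0,0],[0,0,0],[0,0,0],[0,0,0],[0,0,0],[0,0,0],[0,0,0]],"turn":[0,0,0.12,0.12,0.12,0.12,0.12,0.12],"fingers":[0.8,0.8,0.8,0.8,0.8,0.8,0.8,0.8]}' 30
python3 -m crank '{"offset":[[0,0,0],[0,0,0],[0,0,0],[0,0,0],[0,0,0],[0,0,0],[0,0,0],[0,0,0]],"turn":[0.12,0.12,0.12,0.12,0.12,0.12,0.12,0],"fingers":[0.8,0.8,0.8,0.8,0.8,0.8,0.8,0.8]}'
python3 -m crank '{"offset":[[0,0,0],[0,0,0],[0,0,0],[0,0,0],[0,0,0],[0,0,0]],"turn":[0,0,0,0,0,0],"fingers":[0.4,0.4,0.4,0.4,0.4,0.4]}' 60; python3 st.py 543.5 309 180
```

```text
clock: 5.38
tool_pos: [0.5277, -0.1702, 0.0041]
tool_rot: [-180.0, -0.0, 144.8]
contact_force: [-0.4, -0.1, -0.0]
grip_width: 0.0683
grasp_force: 0.0
clock: 6.05
tool_pos: [0.5277, -0.1702, 0.0041]
tool_rot: [-180.0, -0.0, 96.9]
contact_force: [0.3, 0.7, -0.5]
grip_width: 0.0684
grasp_force: 0.0
clock: 6.55
tool_pos: [0.5286, -0.1705, 0.0052]
tool_rot: [179.9, 0.0, 97.2]
contact_force: [-1.4, 0.5, 6.0]
grip_width: 0.0552
grasp_force: 63.9
6.55 [ 528.6 -170.5    5.2] [1.7994e+02 3.0000e-02 9.7240e+01] F [-1.4  0.5  6. ] w 55.2 g 63.9 q6 -38
offset mm [ 473.8   75.2 -174.8]
```

```bash
python3 -m crank '{"offset":[[0,0,-12],[0,0,-25],[0,0,-29],[20,4,-7],[36,6,-6],[36,6,-6],[36,6,-6],[36,6,-6]],"turn":[0,0,0,0,0,0,0,0],"fingers":[0.4,0.4,0.4,0.4,0.4,0.4,0.4,0.4]}' 60
python3 -m crank '{"offset":[[36,5,-7],[36,5,-7],[36,5,-7],[36,5,-7],[36,5,-7],[36,5,-7],[36,5,-7],[34,5,-7]],"turn":[0,0,0,0,0,0,0,0],"fingers":[0.4,0.4,0.4,0.4,0.4,0.4,0.4,0.4]}'
python3 -m crank '{"offset":[[14,5,0],[3,2,0],[0,0,0]],"turn":[0,0,0],"fingers":[0.4,0.4,0.4]}'
python3 st.py 543.5 309 140
python3 - <<'E'
from station import r
from h import *
t=r.camera("top");s=r.camera("side")
for c,n in((t,"t"),(s,"s")): cv2.imwrite(f"pics/raw_{n}2.png",c["image"])
o=[]
for c in(t,s):
    u,v=proj(c,[.5435,.309,.13])[0].round().astype(int)
    o.append(cv2.resize(c["image"][v-35:v+35,u-35:u+35],(400,400),interpolation=2))
cv2.imwrite("pics/over.png",cv2.hconcat(o))
E
```

```text
clock: 7.22
tool_pos: [0.535, -0.0026, 0.1019]
tool_rot: [-180.0, -0.0, 97.1]
contact_force: [0.9, -0.1, -1.9]
grip_width: 0.0552
grasp_force: 64.2
clock: 7.88
tool_pos: [0.5393, 0.2866, 0.1578]
tool_rot: [-180.0, 0.0, 97.2]
contact_force: [0.7, 0.1, -1.6]
grip_width: 0.0552
grasp_force: 64.2
clock: 8.13
tool_pos: [0.5447, 0.303, 0.1572]
tool_rot: [-180.0, 0.0, 97.2]
contact_force: [-0.2, -0.6, -2.1]
grip_width: 0.0547
grasp_force: 64.2
8.13 [544.7 303.  157.2] [-1.7996e+02  3.0000e-02  9.7230e+01] F [-0.2 -0.6 -2.1] w 54.7 g 64.2 q6 11
offset mm [ 6.2 -0.4 17.2]
```

View pics/over.png

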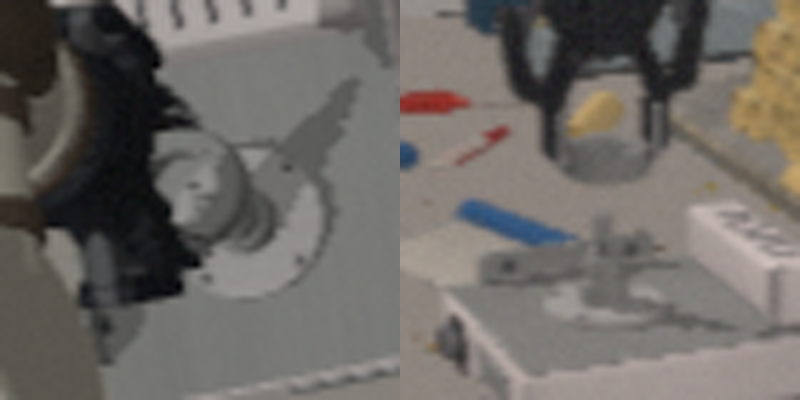

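The ring is held level, centred over the spindle in the side view (ring at crop 607, tip at 603). I'll refit flange and ring in these pictures to get the relative offset.

Run:
```python
from station import r
from h import *
t=r.camera("top");s=r.camera("side")
p=np.array([.5435,.309])
for n,c in(("top",t),("side",s)):
    print(n,"flange",fit(c,p,[(.04,.064,0)],.008),"tip",fit(c,p,[(.007,.126,0)],.006),"step", fit(c,p,[(.017,.080,0)],.006))
    print("  ring",fit(c,np.array([.5447,.303]),[(.029,.156,0)],.008),fit(c,np.array([.5447,.303]),[(.01775,.156,0)],.008))
k=14;o=[]
for c in(t,s):
    u,v=proj(c,[.5435,.309,.11])[0].round().astype(int)-14
    im=cv2.resize(c["image"][v:v+28,u:u+28],None,fx=k,fy=k,interpolation=2)
    for rad,z,q in((.04,.064,p),(.017,.08,p),(.007,.126,p),(.029,.156,np.array([.5447,.303]))):
        pts=((proj(c,np.c_[q+C*rad,np.full(72,z)])-[u,v]+.5)*k).astype(np.int32)
        cv2.polylines(im,[pts],True,(0,255,0),1)
    o.append(im)
cv2.imwrite("pics/ov2.png",cv2.hconcat(o))
```

```text
top flange (array([0.5425, 0.3105]), np.float32(17.190182)) tip (array([0.538, 0.315]), np.float32(28.500313)) step (array([0.541 , 0.3035]), np.float32(19.21528))
  ring (array([0.5452, 0.3005]), np.float32(16.82684)) (array([0.5412, 0.2955]), np.float32(23.625427))
side flange (array([0.543, 0.301]), np.float32(5.5968523)) tip (array([0.5435, 0.303 ]), np.float32(2.627597)) step (array([0.543, 0.303]), np.float32(3.668347))
  ring (array([0.5447, 0.295 ]), np.float32(7.6437674)) (array([0.5367, 0.304 ]), np.float32(3.2718768))
```

View pics/ov2.png

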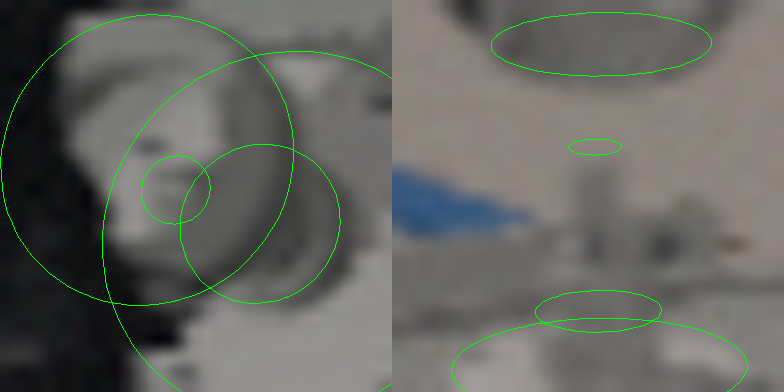

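```bash
python3 -m crank '{"offset":[[4,-0.5,0],[4,-0.5,5],[0,0,15],[0,0,15],[0,0,15],[0,0,11],[0,0,6],[0,0,0]],"turn":[0,0,0,0,0,0,0,0],"fingers":[0.4,0.4,0.4,0.4,0.4,0.4,0.4,0.4]}' 60; python3 st.py
python3 -m crank '{"offset":[[0,0,2],[0,0,2],[0,0,2],[0,0,0]],"turn":[0,0,0,0],"fingers":[0.4,0.4,0.4,0.4]}';python3 st.py
python3 -m crank '{"offset":[[0,0,1],[0,0,1],[0,0,0]],"turn":[0,0,0],"fingers":[0.4,0.4,0.4]}';python3 st.py
```

```text
clock: 9.0
tool_pos: [0.5419, 0.3097, 0.0884]
tool_rot: [-179.8, 0.0, 97.0]
contact_force: [-0.1, 0.5, -2.4]
grip_width: 0.0549
grasp_force: 64.2
9.0 [541.9 309.7  88.4] [-1.7981e+02  4.0000e-02  9.7040e+01] F [-0.1  0.5 -2.4] w 54.9 g 64.2 q6 12
clock: 9.33
tool_pos: [0.5433, 0.3102, 0.0845]
tool_rot: [180.0, -0.0, 97.0]
contact_force: [-1.0, 0.3, -2.5]
grip_width: 0.0545
grasp_force: 64.2
9.33 [543.3 310.2  84.5] [ 1.7997e+02 -1.0000e-02  9.7050e+01] F [-1.   0.3 -2.5] w 54.5 g 64.2 q6 12
clock: 9.58
tool_pos: [0.5431, 0.3102, 0.0823]
tool_rot: [-180.0, 0.0, 97.0]
contact_force: [-0.4, 0.1, -1.6]
grip_width: 0.0549
grasp_force: 64.2
9.58 [543.1 310.2  82.3] [-180.      0.     97.04] F [-0.4  0.1 -1.6] w 54.9 g 64.2 q6 12
```

Free so far; I'll keep easing it down over the lower step, in small moves.

```bash
python3 -m crank '{"offset":[[0,0,1],[0,0,1],[0,0,0]],"turn":[0,0,0],"fingers":[0.4,0.4,0.4]}' 60 >/dev/null;python3 st.py
python3 -m crank '{"offset":[[0,0,1],[0,0,1],[0,0,0]],"turn":[0,0,0],"fingers":[0.4,0.4,0.4]}'>/dev/null;python3 st.py
```

```text
9.83 [543.  310.1  80. ] [-1.7997e+02  1.0000e-02  9.7050e+01] F [-0.2  0.1 -2.6] w 55.1 g 64.2 q6 12
10.08 [543.  310.1  78. ] [-179.98    0.     97.04] F [-0.6 -1.4 -1.9] w 55.0 g 64.2 q6 12
```

```bash
python3 -m crank '{"offset":[[0,0,1],[0,0,1],[0,0,0]],"turn":[0,0,0],"fingers":[0.4,0.4,0.4]}' 60 >/dev/null;python3 st.py
python3 -m crank '{"offset":[[0,0,1],[0,0,1],[0,0,0]],"turn":[0,0,0],"fingers":[0.4,0.4,0.4]}'>/dev/null;python3 st.py
```

```text
10.33 [543.  310.1  76. ] [-179.99    0.     97.05] F [-0.3 -0.3 -2.1] w 54.7 g 64.2 q6 12
10.58 [543.  310.1  74. ] [-179.98    0.     97.04] F [ 0.2 -0.2 -2.6] w 54.9 g 64.2 q6 12
```

```bash
python3 -m crank '{"offset":[[0,0,1.5],[0,0,1.5],[0,0,1.5],[0,0,1.5],[0,0,0]],"turn":[0,0,0,0,0],"fingers":[0.4,0.4,0.4,0.4,0.4]}' 60 >/dev/null;python3 st.py
python3 -m crank '{"offset":[[0,0,1],[0,0,0.5],[0,0,0]],"turn":[0,0,0],"fingers":[0.4,0.4,0.4]}'>/dev/null;python3 st.py
```

```text
11.0 [543.  310.1  67.9] [-179.98    0.     97.04] F [ 0.3 -0.2 -1.6] w 54.8 g 64.2 q6 12
11.25 [543.  310.1  66.6] [-179.99    0.     97.05] F [-0.1  0.1 -2. ] w 54.9 g 64.2 q6 12
```

```bash
python3 -m crank '{"offset":[[0,0,1],[0,0,0],[0,0,0],[0,0,0],[0,0,0]],"turn":[0,0,0,0,0],"fingers":[0.4,0.4,0.75,0.75,0.75]}' 60 >/dev/null;python3 st.py
python3 -m crank '{"offset":[[0,0,-10],[0,0,-20],[0,0,-25],[0,0,-25]],"turn":[0,0,0,0],"fingers":[0.8,0.8,0.8,0.8]}'>/dev/null;python3 st.py 516.5 9 60
```

```text
11.67 [543.4 310.2  66. ] [ 1.7997e+02 -1.0000e-02  9.7050e+01] F [ 0.2 -0.1 -0.4] w 64.3 g 0.0 q6 12
12.0 [542.8 310.1 147. ] [-1.7996e+02  1.0000e-02  9.7050e+01] F [ 0.3  0.7 -0.5] w 68.6 g 0.0 q6 12
offset mm [-295.5  -63.1   87. ]
```

```bash
python3 -m crank '{"offset":[[-15,-3,-3],[-32,-7,0],[-35,-7,0],[-35,-8,0],[-35,-8,10],[-35,-8,10],[-35,-8,20],[-35,-8,20]],"turn":[0,0,0,0,0,0,0,0],"fingers":[0.8,0.8,0.8,0.8,0.8,0.8,0.8,0.8]}' 30 >/dev/null
python3 -m crank '{"offset":[[-25,-4,20],[-12.7,-1.4,10],[0,0,0],[0,0,0]],"turn":[0,0,0,0],"fingers":[0.8,0.8,0.8,0.8]}' >/dev/null
python3 st.py 517 10 5
```

```text
13.0 [517.2   9.9  58.8] [-1.7998e+02 -4.0000e-02  9.6960e+01] F [-0.  -0.4 -0.2] w 68.3 g 0.0 q6 -19
offset mm [ 0.1 -0.2 53.8]
```

```bash
python3 -m crank '{"offset":[[0,0,20],[0,0,20],[0,0,10],[0,0,4],[0,0,0],[0,0,0],[0,0,0],[0,0,0]],"turn":[0,0,0,0,0,0,0,0],"fingers":[0.75,0.75,0.75,0.75,0.75,0.3,0.3,0.3]}' 30 >/dev/null
python3 -m crank '{"offset":[[0,0,0],[0,0,0],[0,0,0]],"turn":[0,0,0],"fingers":[0.3,0.3,0.3]}' >/dev/null;python3 st.py
python3 -m crank '{"offset":[[0,0,0],[0,0,0],[0,0,0],[0,0,0],[0,0,0],[0,0,0],[0,0,0],[0,0,0]],"turn":[0,0,0.12,0.12,0.12,0.12,0.12,0.12],"fingers":[0.7,0.7,0.7,0.7,0.7,0.7,0.7,0.7]}' >/dev/null
python3 -m crank '{"offset":[[0,0,0],[0,0,0],[0,0,0],[0,0,0],[0,0,0],[0,0,0],[0,0,0],[0,0,0]],"turn":[0.12,0.12,0.12,0.12,0.12,0.12,0.12,0],"fingers":[0.7,0.7,0.7,0.7,0.7,0.7,0.7,0.7]}' >/dev/null;python3 st.py
python3 -m crank '{"offset":[[0,0,0],[0,0,0],[0,0,0],[0,0,0],[0,0,0],[0,0,0]],"turn":[0,0,0,0,0,0],"fingers":[0.3,0.3,0.3,0.3,0.3,0.3]}' 60 >/dev/null; python3 st.py 543.0 310.1 160
```

```text
13.92 [518.4  10.2   6.3] [179.88   0.    97.05] F [-2.6  2.4  7.3] w 48.2 g 31.3 q6 -19
15.25 [517.4   9.9   4.8] [ 1.7999e+02 -1.0000e-02  7.4900e+00] F [-0.7  0.5 -0.2] w 59.7 g 0.0 q6 70
15.75 [517.6  10.1   5.5] [-1.80e+02 -1.00e-02  7.86e+00] F [-2.   0.5  6.2] w 46.8 g 61.0 q6 70
offset mm [  66.2 -293.7 -154.5]
```

```bash
python3 -m crank '{"offset":[[0,0,-12],[0,0,-25],[0,0,-30],[4,-16,-12],[8,-33,-12],[8,-33,-12],[8,-33,-12],[8,-33,-12]],"turn":[0,0,0,0,0,0,0,0],"fingers":[0.3,0.3,0.3,0.3,0.3,0.3,0.3,0.3]}' 60 >/dev/null
python3 -m crank '{"offset":[[8,-36,-12],[8,-36,-12],[8,-36,-4],[6,-25,0],[0,-12,0],[0,0,0],[0,0,0]],"turn":[0,0,0,0,0,0,0],"fingers":[0.3,0.3,0.3,0.3,0.3,0.3,0.3]}' >/dev/null
python3 st.py 543.0 310.1 106
```

```text
17.0 [543.1 308.7 159.5] [1.7994e+02 7.0000e-02 7.7700e+00] F [-0.7 -0.8 -1.4] w 46.8 g 62.2 q6 101
offset mm [ 0.  -1.4 53.5]
```

```bash
python3 -m crank '{"offset":[[0,-1.4,10],[0,0,15],[0,0,14],[0,0,10],[0,0,0]],"turn":[0,0,0,0,0],"fingers":[0.3,0.3,0.3,0.3,0.3]}' 60 >/dev/null;python3 st.py
python3 -m crank '{"offset":[[0,0,1],[0,0,1],[0,0,1],[0,0,0]],"turn":[0,0,0,0],"fingers":[0.3,0.3,0.3,0.3]}' >/dev/null;python3 st.py
python3 -m crank '{"offset":[[0,0,1],[0,0,1],[0,0,0]],"turn":[0,0,0],"fingers":[0.3,0.3,0.3]}' >/dev/null;python3 st.py
```

```text
17.42 [541.3 308.8 106.9] [179.92   0.37   7.6 ] F [-1.2  0.5 -2.1] w 47.0 g 62.2 q6 101
17.75 [544.  310.7 108.5] [-1.7999e+02 -7.0000e-02  7.6700e+00] F [-0.   0.8 -1.1] w 46.9 g 62.2 q6 101
18.0 [543.5 310.6 105.8] [-180.      0.      7.67] F [ 0.4 -0.5 -0.7] w 46.6 g 62.2 q6 101
```

```bash
python3 -m crank '{"offset":[[-0.5,0.4,1],[0,0,1],[0,0,1],[0,0,0]],"turn":[0,0,0,0],"fingers":[0.3,0.3,0.3,0.3]}' 60 >/dev/null;python3 st.py
python3 -m crank '{"offset":[[0,0,1],[0,0,1],[0,0,1],[0,0,0]],"turn":[0,0,0,0],"fingers":[0.3,0.3,0.3,0.3]}' >/dev/null;python3 st.py
python3 -m crank '{"offset":[[0,0,1],[0,0,1],[0,0,0]],"turn":[0,0,0],"fingers":[0.3,0.3,0.3]}' >/dev/null;python3 st.py
```

```text
18.33 [542.8 310.1 102.4] [1.80e+02 3.00e-02 7.66e+00] F [ 0.8  0.4 -1.5] w 46.9 g 62.2 q6 101
18.67 [542.9 310.1  99.5] [1.7999e+02 3.0000e-02 7.6600e+00] F [-0.3  0.  -2. ] w 47.2 g 62.2 q6 101
18.92 [542.9 310.1  97.5] [1.7999e+02 2.0000e-02 7.6700e+00] F [ 0.7 -0.3 -0.8] w 47.0 g 62.2 q6 101
```

```bash
python3 -m crank '{"offset":[[0,0,1],[0,0,1],[0,0,0]],"turn":[0,0,0],"fingers":[0.3,0.3,0.3]}' 60 >/dev/null;python3 st.py
python3 -m crank '{"offset":[[0,0,1],[0,0,1],[0,0,0]],"turn":[0,0,0],"fingers":[0.3,0.3,0.3]}' >/dev/null;python3 st.py
```

```text
19.17 [542.9 310.1  95.5] [1.7999e+02 2.0000e-02 7.6700e+00] F [-0.2  0.2 -1.6] w 47.0 g 62.2 q6 101
19.42 [542.9 310.1  93.5] [1.7999e+02 3.0000e-02 7.6700e+00] F [ 0.2  0.3 -1.6] w 46.5 g 62.2 q6 101
```

```bash
python3 -m crank '{"offset":[[0,0,1],[0,0,1],[0,0,0]],"turn":[0,0,0],"fingers":[0.3,0.3,0.3]}' 60 >/dev/null;python3 st.py
```

```text
19.67 [542.9 310.1  91.5] [1.7999e+02 2.0000e-02 7.6700e+00] F [-0.7 -0.6 -2. ] w 46.8 g 62.2 q6 101
```

```bash
python3 -m crank '{"offset":[[0,0,1.5],[0,0,1.5],[0,0,1.5],[0,0,1],[0,0,0]],"turn":[0,0,0,0,0],"fingers":[0.3,0.3,0.3,0.3,0.3]}' 60 >/dev/null;python3 st.py
python3 -m crank '{"offset":[[0,0,1],[0,0,0.7],[0,0,0]],"turn":[0,0,0],"fingers":[0.3,0.3,0.3]}' >/dev/null;python3 st.py
```

```text
20.08 [542.8 310.1  85.9] [1.7999e+02 4.0000e-02 7.6700e+00] F [-0.5  0.1 -1.7] w 47.0 g 62.2 q6 101
20.33 [543.1 310.2  84.7] [-1.80e+02 -1.00e-02  7.67e+00] F [ 0.3  0.2 -1.2] w 47.0 g 62.2 q6 101
```

```bash
python3 -m crank '{"offset":[[0,0,0],[0,0,0],[0,0,0],[0,0,-8],[0,0,-20],[0,0,-20],[0,0,-20],[-6,32,-5]],"turn":[0,0,0,0,0,0,0,0],"fingers":[0.65,0.65,0.65,0.65,0.65,0.65,0.65,0.65]}' 30 >/dev/null;python3 st.py
python3 -m crank '{"offset":[[-6,32,0],[-6,32,0],[-6,32,0],[-6,32,0],[-6,32,0],[-6,32,8],[-6,32,15],[-7,32,18]],"turn":[0,0,0,0,0,0,0,0],"fingers":[0.65,0.65,0.65,0.65,0.65,0.65,0.65,0.65]}' >/dev/null
python3 -m crank '{"offset":[[-7,32,20],[-7,32,20],[-6,20,10],[0,9,0],[0,0,0]],"turn":[0,0,0,0,0],"fingers":[0.65,0.65,0.65,0.65,0.65]}' >/dev/null;python3 st.py 520 -78 8
python3 - <<'E'
from station import r
from h import *
t=r.camera("top");s=r.camera("side");k=14;o=[];p=np.array([.5435,.309])
for c in(t,s):
    u,v=proj(c,[.5435,.309,.095])[0].round().astype(int)-14
    im=cv2.resize(c["image"][v:v+28,u:u+28],None,fx=k,fy=k,interpolation=2);o+=[im]
cv2.imwrite("pics/st2.png",cv2.hconcat(o))
E
```

```text
21.0 [543.5 281.8 162.8] [-179.8    -0.5     7.91] F [ 1.7 -0.6  0.6] w 55.1 g 0.0 q6 98
22.08 [519.9 -79.2  67.1] [ 1.7998e+02 -2.0000e-02  7.5000e+00] F [ 0.2  0.4 -0.4] w 55.7 g 0.0 q6 61
offset mm [ 0.3 -1.2 59.1]
```

View pics/st2.png

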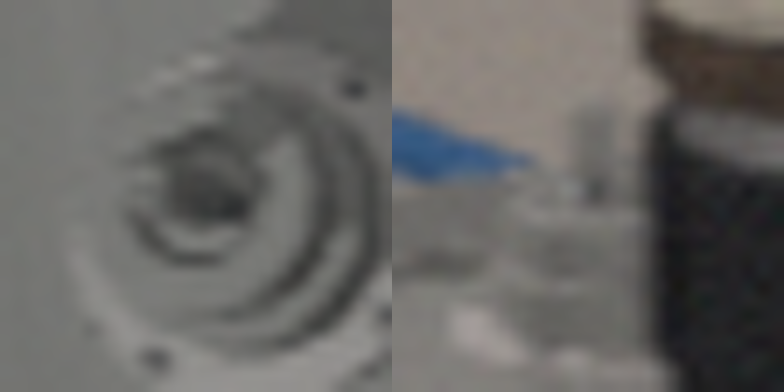

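The wide and middle rings show as concentric around the spindle in both crops (top about (215,205), side about (585,270)). The key direction isn't readable, so I'll feel for it. Next I'm taking the collar, gripping above its slots.

```bash
python3 -m crank '{"offset":[[0,-1.2,20],[0,0,20],[0,0,12],[0,0,5],[0,0,0],[0,0,0],[0,0,0],[0,0,0]],"turn":[0,0,0,0,0,0,0,0],"fingers":[0.7,0.7,0.7,0.7,0.7,0.2,0.2,0.2]}' 30 >/dev/null
python3 -m crank '{"offset":[[0,0,0],[0,0,0],[0,0,0]],"turn":[0,0,0],"fingers":[0.2,0.2,0.2]}' >/dev/null;python3 st.py
python3 -m crank '{"offset":[[0,0,0],[0,0,0],[0,0,0],[0,0,0],[0,0,0],[0,0,0],[0,0,0],[0,0,0]],"turn":[0,0,-0.12,-0.12,-0.12,-0.12,-0.12,-0.12],"fingers":[0.6,0.6,0.6,0.6,0.6,0.6,0.6,0.6]}' >/dev/null
python3 -m crank '{"offset":[[0,0,0],[0,0,0],[0,0,0],[0,0,0],[0,0,0],[0,0,0],[0,0,0],[0,0,0]],"turn":[-0.12,-0.12,-0.12,-0.12,-0.12,-0.12,-0.12,0],"fingers":[0.6,0.6,0.6,0.6,0.6,0.6,0.6,0.6]}' >/dev/null;python3 st.py
python3 -m crank '{"offset":[[0,0,0],[0,0,0],[0,0,0],[0,0,0],[0,0,0],[0,0,0]],"turn":[0,0,0,0,0,0],"fingers":[0.2,0.2,0.2,0.2,0.2,0.2]}' 60 >/dev/null; python3 st.py 543.0 310.1 170
```

```text
23.1 [520.5 -76.4  10.9] [ 1.7997e+02 -1.3000e-01  7.6600e+00] F [-0.6  3.3  7. ] w 40.1 g 31.2 q6 61
24.43 [519.1 -76.4   9.4] [-179.97    0.     97.21] F [ 0.5 -0.6 -0.5] w 51.4 g 0.0 q6 -29
24.93 [519.9 -76.5  10.2] [1.7994e+02 3.0000e-02 9.6970e+01] F [-1.3  0.3  5.4] w 39.5 g 60.9 q6 -29
offset mm [ 381.    69.8 -159.8]
```

```bash
python3 -m crank '{"offset":[[0,0,-12],[0,0,-25],[0,0,-30],[16,4,-12],[33,6,-12],[33,6,-12],[33,6,-12],[33,6,-12]],"turn":[0,0,0,0,0,0,0,0],"fingers":[0.2,0.2,0.2,0.2,0.2,0.2,0.2,0.2]}' 60 >/dev/null
python3 -m crank '{"offset":[[34,6,-12],[34,6,-12],[34,6,-4],[34,6,0],[34,6,0],[34,6,0],[20,4,0],[8,2,0]],"turn":[0,0,0,0,0,0,0,0],"fingers":[0.2,0.2,0.2,0.2,0.2,0.2,0.2,0.2]}' >/dev/null
python3 -m crank '{"offset":[[0,0,0],[0,0,0]],"turn":[0,0],"fingers":[0.2,0.2]}' >/dev/null
python3 st.py 543.0 310.1 140
```

```text
26.43 [541.8 308.7 164.1] [-1.7992e+02  6.0000e-02  9.7050e+01] F [ 0.8 -0.4 -1.3] w 39.1 g 61.1 q6 12
offset mm [ 1.2  1.4 24.1]
```

```bash
python3 -m crank '{"offset":[[1.2,1.4,8],[0,0,10],[0,0,7],[0,0,2],[0,0,0],[0,0,0]],"turn":[0,0,0,0,0,0],"fingers":[0.2,0.2,0.2,0.2,0.2,0.2]}' 60 >/dev/null;python3 st.py 543.0 310.1 134
```

```text
26.93 [543.4 310.4 137.3] [-1.7996e+02  1.0000e-02  9.7020e+01] F [ 0.5  0.7 -1.3] w 39.5 g 61.1 q6 12
offset mm [-0.3 -0.4  3.3]
```

```bash
python3 -m crank '{"offset":[[-0.3,-0.4,1],[0,0,1],[0,0,1],[0,0,0]],"turn":[0,0,0,0],"fingers":[0.2,0.2,0.2,0.2]}' 60 >/dev/null;python3 st.py
python3 -m crank '{"offset":[[0,0,1],[0,0,1],[0,0,0]],"turn":[0,0,0],"fingers":[0.2,0.2,0.2]}' >/dev/null;python3 st.py
python3 -m crank '{"offset":[[0,0,1],[0,0,0]],"turn":[0,0],"fingers":[0.2,0.2]}' >/dev/null;python3 st.py
```

```text
27.27 [543.1 310.5 134.6] [180.     0.    97.05] F [-0.4  0.3 -3. ] w 39.4 g 61.1 q6 12
27.52 [543.  310.4 132.4] [-179.98    0.     97.05] F [-0.1 -0.4 -1.8] w 39.5 g 61.1 q6 12
27.68 [543.  310.4 131.4] [-179.99    0.     97.04] F [-0.3  0.8 -2.2] w 39.1 g 61.1 q6 12
```

```bash
python3 -m crank '{"offset":[[0,0,1],[0,0,1],[0,0,0]],"turn":[0,0,0],"fingers":[0.2,0.2,0.2]}' 60 >/dev/null;python3 st.py
python3 -m crank '{"offset":[[0,0,1],[0,0,0]],"turn":[0,0],"fingers":[0.2,0.2]}' >/dev/null;python3 st.py
python3 -m crank '{"offset":[[0,0,1],[0,0,0]],"turn":[0,0],"fingers":[0.2,0.2]}' >/dev/null;python3 st.py
```

```text
27.93 [543.  310.4 129.3] [-1.7997e+02  1.0000e-02  9.7050e+01] F [-0.  -0.2 -1.8] w 39.5 g 61.1 q6 12
28.1 [543.  310.4 128.4] [-179.98    0.     97.05] F [-0.6  0.5 -2.4] w 39.2 g 61.1 q6 12
28.27 [543.  310.4 127.4] [-179.99    0.     97.04] F [ 0.2 -0.3 -1.6] w 39.3 g 61.1 q6 12
```

```bash
python3 -m crank '{"offset":[[0,0,1.5],[0,0,1.5],[0,0,1.5],[0,0,1.5],[0,0,0]],"turn":[0,0,0,0,0],"fingers":[0.2,0.2,0.2,0.2,0.2]}' 60 >/dev/null;python3 st.py
python3 -m crank '{"offset":[[0,0,1.5],[0,0,1.5],[0,0,1.5],[0,0,1.5],[0,0,0]],"turn":[0,0,0,0,0],"fingers":[0.2,0.2,0.2,0.2,0.2]}' >/dev/null;python3 st.py
```

```text
28.68 [542.9 310.3 121.1] [-1.7996e+02  2.0000e-02  9.7050e+01] F [ 0.5 -0.9 -2.1] w 39.3 g 61.1 q6 12
29.1 [543.  310.4 115.2] [-1.7997e+02  1.0000e-02  9.7050e+01] F [ 0.3 -0.6 -2.9] w 39.5 g 61.1 q6 12
```

```bash
python3 -m crank '{"offset":[[0,0,1],[0,0,0.5],[0,0,0]],"turn":[0,0,0],"fingers":[0.2,0.2,0.2]}' 60 >/dev/null;python3 st.py
python3 -m crank '{"offset":[[0,0,0.7],[0,0,0]],"turn":[0,0],"fingers":[0.2,0.2]}' >/dev/null;python3 st.py
python3 -m crank '{"offset":[[0,0,0.7],[0,0,0]],"turn":[0,0],"fingers":[0.2,0.2]}' >/dev/null;python3 st.py
```

```text
29.35 [543.1 310.5 114. ] [-180.      0.     97.05] F [ 0.9 -0.5 -2.4] w 39.2 g 61.1 q6 12
29.52 [543.2 310.5 113.4] [179.99   0.    97.05] F [ 1.5 -1.  -0.5] w 39.2 g 61.1 q6 12
29.68 [543.1 310.5 112.6] [180.     0.    97.05] F [ 1.1  0.1 -1.6] w 39.3 g 61.1 q6 12
```

```bash
python3 -m crank '{"offset":[[0,0,0.7],[0,0,0]],"turn":[0,0],"fingers":[0.2,0.2]}' 60 >/dev/null;python3 st.py
python3 -m crank '{"offset":[[0,0,0.5],[0,0,0]],"turn":[0,0],"fingers":[0.2,0.2]}' >/dev/null;python3 st.py
```

```text
29.85 [543.1 310.5 111.9] [180.    -0.    97.05] F [ 0.2 -1.2 -1.9] w 39.4 g 61.1 q6 12
30.02 [543.1 310.5 111.5] [180.     0.    97.05] F [ 0.8 -0.4 -2.4] w 39.1 g 61.1 q6 12
```

```bash
python3 -m crank '{"offset":[[0,0,0.5],[0,0,0]],"turn":[0,0],"fingers":[0.2,0.2]}' 60 >/dev/null;python3 st.py
```

```text
30.18 [543.1 310.5 110.9] [180.     0.    97.05] F [ 0.2 -0.7 -1.8] w 39.4 g 61.1 q6 12
```

```bash
python3 -m crank '{"offset":[[0,0,0.5],[0,0,0]],"turn":[0,0],"fingers":[0.2,0.2]}' 60 >/dev/null;python3 st.py
python3 -m crank '{"offset":[[0,0,0.5],[0,0,0]],"turn":[0,0],"fingers":[0.2,0.2]}' >/dev/null;python3 st.py
```

```text
30.35 [543.1 310.4 110.4] [180.     0.    97.05] F [ 0.2 -0.8 -1.7] w 39.4 g 61.1 q6 12
30.52 [543.1 310.5 109.9] [180.    -0.    97.05] F [ 1.1 -1.1 -1.3] w 39.1 g 61.1 q6 12
```

```bash
python3 -m crank '{"offset":[[0,0,0.6],[0,0,0]],"turn":[0,0],"fingers":[0.2,0.2]}' 60 >/dev/null;python3 st.py
python3 -m crank '{"offset":[[0,0,0.6],[0,0,0]],"turn":[0,0],"fingers":[0.2,0.2]}' >/dev/null;python3 st.py
```

```text
30.68 [543.1 310.5 109.3] [180.     0.    97.05] F [ 0.  -0.4 -1.3] w 39.2 g 61.1 q6 12
30.85 [543.2 310.4 108.7] [180.     0.    97.05] F [ 0.1 -0.7 -2.1] w 39.4 g 61.1 q6 12
```

```bash
python3 -m crank '{"offset":[[0,0,0.6],[0,0,0.6],[0,0,0]],"turn":[0,0,0],"fingers":[0.2,0.2,0.2]}' 60 >/dev/null;python3 st.py
python3 -m crank '{"offset":[[0,0,0.6],[0,0,0.6],[0,0,0]],"turn":[0,0,0],"fingers":[0.2,0.2,0.2]}' >/dev/null;python3 st.py
```

```text
31.1 [543.1 310.4 107.5] [180.     0.    97.05] F [ 1.2 -0.2 -1.9] w 39.2 g 61.1 q6 12
31.35 [543.1 310.5 106.3] [180.     0.    97.05] F [ 1.3 -0.6 -2.7] w 39.4 g 61.1 q6 12
```

```bash
python3 -m crank '{"offset":[[0,0,0.5],[0,0,0]],"turn":[0,0],"fingers":[0.2,0.2]}' 60 >/dev/null;python3 st.py
```

```text
31.52 [543.1 310.5 105.8] [180.     0.    97.05] F [ 0.5 -0.9 -2.1] w 39.8 g 61.1 q6 12
```

```bash
python3 -m crank '{"offset":[[0,0,0.5],[0,0,0]],"turn":[0,0],"fingers":[0.2,0.2]}' 60 >/dev/null;python3 st.py
python3 -m crank '{"offset":[[0,0,0.5],[0,0,0]],"turn":[0,0],"fingers":[0.2,0.2]}' >/dev/null;python3 st.py
```

```text
31.68 [543.1 310.5 105.3] [180.    -0.    97.05] F [ 0.8 -1.  -1.7] w 39.6 g 61.1 q6 12
31.85 [543.2 310.5 105.2] [179.99   0.    97.05] F [-0.5 -0.9  0.2] w 39.3 g 61.4 q6 12
```

Contact came at TCP 105.2, which matches home height. The key-top stop would have been about 112. I'll release, back off and check.

```bash
python3 -m crank '{"offset":[[0,0,0],[0,0,0],[0,0,0],[0,0,-10],[0,0,-20],[0,0,-25],[0,0,-25],[0,0,-20]],"turn":[0,0,0,0,0,0,0,0],"fingers":[0.6,0.6,0.6,0.6,0.6,0.6,0.6,0.6]}' >/dev/null
python3 -m crank '{"offset":[[-30,-20,0],[-35,-20,0],[-35,-20,0],[-35,-20,0],[-35,-20,0],[0,0,0],[0,0,0]],"turn":[0,0,0,0,0,0,0],"fingers":[0.6,0.6,0.6,0.6,0.6,0.6,0.6]}' >/dev/null;python3 st.py
python3 - <<'E'
from station import r
from h import *
t=r.camera("top");s=r.camera("side");k=12;o=[];p=np.array([.5432,.3095])
for c in(t,s):
    u,v=proj(c,[*p,.095])[0].round().astype(int)-16
    im=cv2.resize(c["image"][v:v+32,u:u+32],None,fx=k,fy=k,interpolation=2);o+=[im]
    if c is s:
        q=im.copy()
        sh=1.2  # vertical camera bias seen earlier, px
        for z,col in((.120,(0,255,0)),(.127,(0,0,255)),(.126,(255,0,0))):
            rad=.007 if z==.126 else .021
            pts=((proj(c,np.c_[p+C*rad,np.full(72,z)])-[u,v-sh]+.5)*k).astype(np.int32)
            cv2.polylines(q,[pts],True,col,1)
        o.append(q)
im=cv2.hconcat(o);cv2.imwrite("pics/fin.png",cv2.resize(im,(800,int(im.shape[0]*800/im.shape[1]))))
E
```

```text
33.1 [464.5 128.2 205.7] [ 1.7992e+02 -1.0000e-02  9.6860e+01] F [ 0.6  0.  -0.1] w 51.3 g 0.0 q6 -6
```

View pics/fin.png

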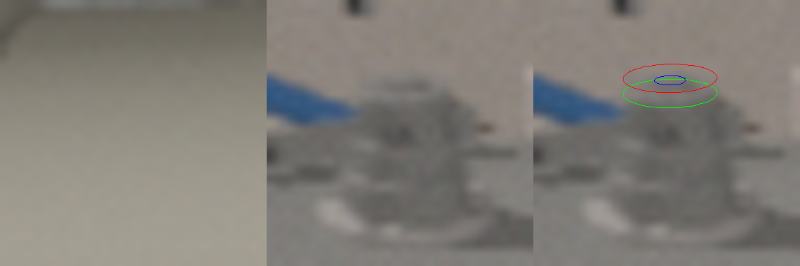

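The side view shows the collar's top edge at the green home outline, around (670,93), with the spindle tip poking above it at about (405,80). That only happens when the collar is fully home, so I'm handing in.

```bash
python3 -c "
from station import r
print(r.hand_in())"
```

```text
the job is handed in; nothing more can be done
None
```

I threaded the wide spacer, middle spacer and drive collar onto the spindle; the collar slid home over the key without turning, and I let go and handed the job in at about 33 s, but the hand-in returned no verdict.

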